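# Press the repaired book

## Robot

A 6-joint arm with a two-finger parallel gripper is mounted at the origin on the work surface. World frame = base frame: x ahead of the robot, y to its left, z up, the work surface at z = 0. Lengths are in m, angles in rad, forces in N, time in s.
With the tool pointing down it reaches from about 0.375 to 0.9 m from the base axis. Payload 3.1 kg.
Tool frame: the origin (TCP) lies between the finger pads; the fingertips stand 22 mm ahead of it and the grasp point (between the pads) lies 3 mm ahead of it; z points along the fingers, y is the line along which they close (so a half turn about z gives the same grasp; the last joint's range is limited). The gripper opens to 87 mm and grips with 3 to 60 N. Pads are 19 mm wide; open, the fingers measure 117 mm over their backs; the gripper's body (75 mm by 190 mm) begins 51 mm behind the grasp point.
Start: joints at [-0.178, 0.527, 1.433, -0, 1.181, -0.178], TCP at [0.625, 0, 0.245] pointing down, gripper open.
Joint ranges: [-3.08, 3.08], [-0.75, 2.2], [0.22, 2.44], [-1.43, 4.57], [0, 2.65], [-2.85, 2.85]. Speed limits (rad/s): [2.79, 2.79, 3.14, 3.14, 3.14, 3.14].

## Interface

Orientations are given as a unit quaternion [x, y, z, w].
In Python, from rig import get_obs, camera, get_calibration, hand_in, cut_out gives the robot as it stands.
- The arm moves only by the shell command python3 -m inch 'ROWS' [OPENING] [FORCE]. ROWS is JSON, one flat list of numbers, 6 for each row, row after row: the shift along the tool's x, y, z scaled (see below), then the turn, a rotation vector about the tool's x, y, z scaled (see below). A call has 1 to 20 rows; each row is the pose to reach, as a shift and turn from the pose commanded when the call began, along the tool's axes at that moment; what a row does not reach only later rows make up. The controller multiplies each number of a shift by 0.08 m and each number of a turn by 90 degrees. A row lasts 1/12 s, in which the tool goes at most 41.7 mm and 7.16 degrees, less where a joint would pass 70% of its speed; a pose out of reach is approached as far as the arm can. A call with a number of a shift or a turn outside -1 to 1 is refused whole. A call with a gripper value outside its range is refused whole. OPENING is the finger opening in mm, from 0 to 87, set as the call begins (- or left out, the last holds). The fingers move at their own pace and stop on an object; FORCE is the grip in N (left out, the last holds). Time passes only in rows, so rows that repeat a pose let the fingers close. It gives the time, the measured TCP pose, the force, the opening and the grip force at its end, in the units of the state.
- get_obs(): the state, without advancing time (a new reading comes with each control period).
- camera(name): name is "scene" or "side" or "wrist"; returns the picture (480x640x3 uint8, red, green, blue); there is no depth.
- get_calibration(name): a dict with "vertical_fov" (degrees; the focal length in pixels is half the picture's height over the tangent of half this angle, whatever the lens; pixels are square), "cx", "cy" (the principal point, pixels), "T" (4x4, takes a point from camera to world coordinates). Camera axes: x right, y down, z forward; pixel columns grow to the right and rows downward; lengths in m; the calibration is good to about 2 mm. The wrist camera is an equidistant fisheye: a pixel r from the principal point sees the ray r / f radians off the axis. A picture is of the moment at which its call begins: read the wrist's pose just before it. get_calibration takes no time and is no camera call; for the wrist camera it gives the pose at the moment of the call.
- hand_in(): hands the job in; it is judged then, once.
Trained networks look in the newest picture that a camera, given by its name, has taken for a name from the list of things; names that differ only in an ending like _2 or _b are one class to them, and where a whole thing is asked for, a point or a joint stands for the part that bears it (a point fixed in the world has none). Each returns a list of dicts, best first, with "conf" (0 to 1); they miss things now and then, are a little off and sometimes report something else, mostly with a low value. They report only what shows in the picture. A call takes as long as a camera call.
- cut_out(camera, thing): "region" (480x640 bool, what is visible of it) and "bbox" ([left, top, right, bottom] in pixels, round what is visible of it).
The state is a dict: "time": time; "q": joint angles; "joint_velocities": joint speeds; "joint_torque": joint torques, N m; "position": TCP position; "tool_rot": TCP orientation; "ft_force": force on the tool from outside, world axes, zero at the start; "moment": the same for the moment, N m; "grip_width": finger opening in m; "grip_force": force on a finger pad.
Only numpy, scipy, OpenCV 4.12 (cv2) and the standard library are available. Lean on these libraries where they do the work, as an engineer would, in place of code of your own. Each camera call takes 0.05 s, during which the arm holds its last target. There are 200 camera calls.

## Task

A freshly glued book sits half-way into the small book press on the desk. Push it gently straight in until it is fully home and square against the stop bar at the back, then turn the press's T-handle clockwise until its torque limiter slips, and stop there at once: turned on past the slip, the press locks and crushes the book. Leave the book clamped, let go, and do not disturb the bottle, tools, mug, pot and books around it.

Things in the scene. Friction and masses are not known exactly. Their poses are not given: they have to be found in the camera images.
- press: Small screw book press fixed on the desk. Base 250 x 240 x 15 mm, two 20 mm columns 100 mm left and right of the screw axis, steel crossbeam (50 mm front to back, 80 to 110 mm above the desk). Origin: on the desk straight under the vertical screw axis. z up, x from the press's mouth (robot's side) to its back, y to the left seen from the mouth. The base runs from x = -140 to +110 mm.
- stop_bar (a point): Middle of the front face of the steel stop bar across the back of the press's base, 90 mm behind the screw axis; the bar's top is 37 mm above the desk.
- book: Hardback lying flat on the press's base, 210 mm long (its x, the way it goes in), 148 wide, 25 thick, 0.3 to 0.55 kg, plain grey. Origin: centre of its underside, 15 mm above the desk; home when that is at x = -15 mm of the press. It starts 45 to 75 mm short of that, up to 0.08 rad askew; sideways it needs no correction. Sliding takes 1 to 5 N, seating it at the bar 6 to 10 N.
- book_front (a point): Middle of the book's near edge (facing the mouth of the press, to be pushed), at half its thickness, 27.5 mm above the desk. With the book home it still stands 120 mm in front of the screw axis, clear of the handle.
- platen: Pale wooden pressing plate under the crossbeam, 140 x 150 x 15 mm, centred on the screw axis, cushioned on stiff rubber (30 N per mm). Origin: centre of its underside. It starts 1.5 to 2.7 mm above the book (underside 41.5 to 42.7 mm above the desk) and goes down 4 mm for each radian that the screw turns.
- handle: Black T-handle on top of the press: a level bar 110 mm long (its x), 16 wide (its y), 22 high, centred on the screw axis. Origin: centre of the bar's underside, 140 mm above the desk; grip it across its width with the pads at about 150 mm. Under it a 16 mm stem, 18 mm long. Clockwise from above tightens; how far it must turn, 0.8 to 2.9 rad, is unknown and may take two grasps. It stays as left.
- drum (a point): Top centre of the torque limiter, a 36 mm steel drum under the handle, 122 mm above the desk. It turns loosely for 0 to 1.7 rad (unseen), then takes the screw along at 0.26 N m; at the book that climbs over 0.5 rad to 0.48 N m, where it slips: it goes on at that even torque for 0.45 rad without pressing harder, then locks and the force runs up. At standstill friction hides up to half the torque.
- glue: Closed white glue bottle, 42 mm across, 85 mm high, standing on the desk to the left of the press. Origin: centre of its underside. Leave alone.
- brush: Glue brush 160 mm long lying on the desk to the right of the press's front. Leave alone.
- folder: Flat white bone folder 140 x 22 x 5 mm lying on the desk to the right of the press. Leave alone.
- mug: White mug, 80 mm across, 95 mm high, on the right of the desk. Leave alone.
- pencil_pot: Dark wooden pot 76 mm across, 90 mm high, with pencils, on the left of the desk. Leave alone.
- book_pile: Two hardbacks lying on each other, 240 x 170 x 56 mm, on the right of the desk. Leave alone.

How it is judged:
On the way, in this order (a step that is already met when the one before it is completed fails the run):
1. the book is home against the stop bar, square and not yet clamped (x of book in the frame of press above -0.019 m and angle between the x axis of book and the x axis of press, either way round below 0.04 rad and contact force between platen and book below 5 N), for 0.1 s.
2. the press is tightened to the slip of its torque limiter (contact force between platen and book above 46 N), for 0.2 s.
At the end, for the whole second after the job is handed in: The book lies against the stop bar (within 4 mm) and square (within 0.04 rad), is at rest, and is clamped by the plate with at least 42 N (the limiter slips at about 55 N, and the tightening itself must have reached 46 N); nothing is touched (x of book in the frame of press above -0.019 m and angle between the x axis of book and the x axis of press, either way round below 0.04 rad and contact force between platen and book above 42 N and linear speed of book below 0.02 m/s).
It fails at once if the press is forced past the limiter's slip (plate on book over 75 N) (contact force between platen and book above 75 N).
It fails at once if the book is pushed with more than 35 N (contact force between the arm and book above 35 N).
It fails at once if a bystander is knocked over or shoved away by more than 30 mm (distance of any of glue, brush, folder, mug, pencil_pot, book_pile from where it was at the start of the episode above 0.03 m or angle between any of glue, mug, pencil_pot's own z axis and vertical above 0.5 rad).
It also fails if it takes over 72 s, if anything falls off the work surface, if the arm or the gripper's body presses on something with over 40 N, if the wrist force passes 120 N, or if a joint passes its speed limit or range.

## Working session

There is one attempt and no reset: what is moved stays moved. The work goes in short steps, Python scripts to look and compute and a shell command to move; the robot and the scene stay as the last step left them, time stands still between calls to the robot, and variables do not carry over. Pictures are saved under pics/ and viewed, at most 10 in all, crops included, and the job is handed in when it is done.

```bash
ls; mkdir -p pics; python3 - <<'E'
from rig import *
import cv2,numpy as np
o=get_obs();print(o)
for n in ["scene","side","wrist"]:
    im=camera(n);cv2.imwrite(f"pics/{n}0.png",im[:,:,::-1])
    c=get_calibration(n);print(n,c["vertical_fov"],c["cx"],c["cy"],np.round(c["T"],4).tolist())
    for t in ["book","handle","press","platen","drum","stop_bar"]:
        for r in cut_out(n,t)[:2]: print(n,t,round(r["conf"],2),r["bbox"],int(r["region"].sum()))
E
```

```text
pics
{'time': 0.0, 'q': array([-1.78512830e-01,  5.28483004e-01,  1.43389739e+00, -3.52258979e-05,
        1.18138273e+00, -1.78492246e-01]), 'joint_velocities': array([-0.00031899, -0.00192858,  0.00038889, -0.00025098,  0.00108948,
        0.00100467]), 'joint_torque': array([-5.45745443e-04, -4.40045428e+01, -1.76593530e+01,  6.32597599e-02,
        5.83207863e-02, -1.53719384e-04]), 'position': array([6.24317442e-01, 1.35214507e-04, 2.43562797e-01]), 'tool_rot': array([ 7.07108902e-01,  7.07103828e-01, -6.32309884e-04, -8.82147430e-04]), 'ft_force': array([ 0.49112507, -0.51746786,  0.36034647]), 'moment': array([-0.00957315, -0.03824234, -0.02647121]), 'grip_force': 0.0, 'grip_width': 0.08712728316012283}
scene 48.03292979068298 326.84594901841945 243.70690264788334 [[0.8193, 0.3799, -0.4295, 1.2164], [0.5733, -0.5561, 0.6017, -0.9308], [-0.0102, -0.7392, -0.6734, 1.0911], [0.0, 0.0, 0.0, 1.0]]
scene book 0.86 [299.4, 223.3, 355.7, 288.3] 1103
scene handle 0.79 [342.9, 220.2, 379.6, 241.1] 329
scene handle 0.31 [302.1, 226.4, 359.3, 290.0] 1163
scene press 0.85 [295.5, 223.0, 41
[... 507 characters left out ...]

side platen 0.6 [306.4, 211.6, 382.7, 272.7] 1818
side drum 0.59 [274.4, 190.2, 406.3, 312.4] 7069
side drum 0.58 [265.8, 229.1, 355.2, 292.8] 2457
side stop_bar 0.6 [270.1, 191.3, 409.0, 308.3] 6878
wrist 65.70646984690485 317.4810208814294 241.1353928478897 [[1.0, -0.0001, -0.0009, 0.6257], [-0.0003, -0.9597, -0.2809, 0.0771], [-0.0009, 0.2809, -0.9597, 0.3851], [0.0, 0.0, 0.0, 1.0]]
wrist book 0.82 [191.1, 122.1, 347.0, 278.9] 14560
wrist handle 0.81 [335.9, 175.0, 429.1, 324.5] 4735
wrist press 0.97 [225.3, 76.2, 476.6, 368.2] 43362
wrist platen 0.96 [281.2, 133.8, 445.1, 300.2] 11875
wrist drum 0.31 [335.2, 176.6, 429.9, 324.6] 4787
wrist stop_bar 0.64 [225.8, 77.6, 474.7, 366.2] 43210
```

View pics/wrist0.png

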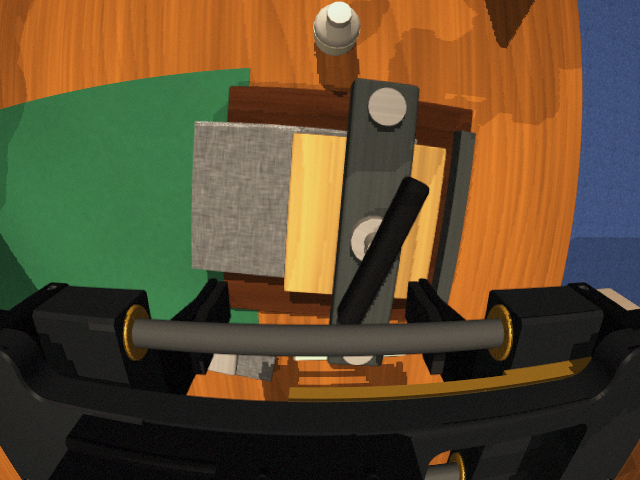

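View pics/side0.png

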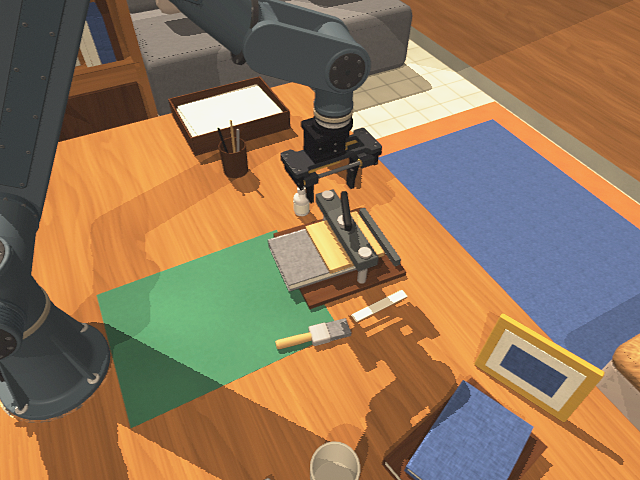

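```bash
cat > h.py <<'E'
from rig import *
import numpy as np,cv2
def ray(n,u,v,c=None):
    c=c or get_calibration(n); f=240/np.tan(np.radians(c["vertical_fov"]/2))
    a,b=u-c["cx"],v-c["cy"]
    if n=="wrist":
        r=np.hypot(a,b)+1e-9; t=r/f; d=np.array([a/r*np.sin(t),b/r*np.sin(t),np.cos(t)])
    else: d=np.array([a/f,b/f,1])
    T=np.array(c["T"]); return T[:3,3],T[:3,:3]@d
def at(n,u,v,z,c=None):
    o,d=ray(n,u,v,c); return (o+d*(z-o[2])/d[2])[:2]
E
python3 - <<'E'
from h import *
P=dict(base_fl=(230,86,.015),base_bl=(472,109,.015),beam_fl=(352,79,.11),beam_bl=(418,86,.11),col=(387,107,.11),
 bookfl=(197,122,.04),bookfr=(192,268,.04),bookr2=(285,277,.04),h1=(416,182,.162),h2=(347,318,.162),plfl=(292,134,.057),plfr=(285,291,.057),plbl=(446,149,.057),sb=(457,131,.037),sb2=(475,133,.037))
W={k:at("wrist",*v) for k,v in P.items()}
for k in W: print(k,np.round(W[k],4))
y=lambda a,b:np.arctan2(*(W[b]-W[a])[::-1])
print("base L edge",y("base_fl","base_bl"),"plfront",y("plfr","plfl")-np.pi/2,"bookfront",y("bookfr","bookfl")-np.pi/2,"bookR",y("bookfr","bookr2"))
for n,z in (("wrist",.151),("side",.151),("scene",.151)):
  camera(n)
  for t,z in (("handle",.162),("platen",.057),("book",.04)):
    r=cut_out(n,t)
    if r:
      m=r[0]["region"].astype(np.uint8); v,u=np.nonzero(m); c=get_calibration(n)
      p=np.array([at(n,a,b,z,c) for a,b in zip(u,v)]); box=cv2.minAreaRect(p.astype(np.float32)*1000)
      print(n,t,r[0]["conf"],np.round(p.mean(0),4),box)
E
```

```text
base_fl [0.5385 0.1294]
base_bl [0.7853 0.1113]
beam_fl [0.6506 0.1195]
beam_bl [0.7001 0.1166]
col [0.6765 0.0993]
bookfl [0.5115 0.0935]
bookfr [ 0.496  -0.0527]
bookr2 [ 0.5928 -0.0613]
h1 [0.6862 0.0498]
h2 [ 0.6455 -0.0424]
plfl [0.6032 0.0784]
plfr [ 0.594  -0.0691]
plbl [0.7423 0.0684]
sb [0.7603 0.0862]
sb2 [0.7798 0.0856]
base L edge -0.07343951146900987 plfront -0.06234884045436262 bookfront -0.1055832795349596 bookR -0.0883292477511856
wrist handle 0.89 [0.6665 0.0051] ((663.5601806640625, 2.573638916015625), (108.07939910888672, 24.21306800842285), 66.2313003540039)
wrist platen 0.98 [0.6525 0.0057] ((667.509765625, 1.0380401611328125), (150.2560577392578, 140.37477111816406), 85.90294647216797)
wrist book 0.55 [ 0.5413 -0.1714] ((537.8611450195312, -173.0720672607422), (35.569000244140625, 79.61776733398438), 88.15074920654297)
side handle 0.75 [ 0.5878 -0.2561] ((590.5424194335938, -255.8060302734375), (115.01165771484375, 19.87649154663086), 2.46152925491333)
side platen 0.74 [ 0.6439 -0.0074] ((664.082275390625, -3.9414749145507812), (158.14883422851562, 143.89344787597656), 86.61709594726562)
side book 0.63 [0.5504 0.003 ] ((578.41748046875, 6.468360900878906), (164.41339111328125, 163.32467651367188), 84.2243423461914)
scene handle 0.85 [ 0.6716 -0.0156] ((678.5545654296875, -16.11687469482422), (113.06562805175781, 46.83578109741211), 64.80534362792969)
scene book 0.74 [ 0.5534 -0.0084] ((609.723388671875, 0.44004058837890625), (173.32334899902344, 222.91632080078125), 85.49549865722656)
```

```bash
python3 -m inch '[0,-1,0,0,0,-0.955, 0,-1,0,0,0,-0.955, 0,-1,0,0,0,-0.955, 0,-1,0,0,0,-0.955, 0,-1,0,0,0,-0.955, 0,-1,0,0,0,-0.955, 0,-1,0,0,0,-0.955, 0,-1,0,0,0,-0.955, 0,-1,0,0,0,-0.955, 0,-1,0,0,0,-0.955, 0,-1,0,0,0,-0.955, 0,-1,0,0,0,-0.955, 0,-1,0,0,0,-0.955, 0,-1,0,0,0,-0.955, 0,-1,0,0,0,-0.955]' 87
python3 - <<'E'
from h import *
from scipy.spatial.transform import Rotation as R
o=get_obs();print(o["q"],np.round(R.from_quat(o["tool_rot"]).as_matrix(),4))
cv2.imwrite("pics/w1.png",camera("wrist")[:,:,::-1])
print(get_calibration("wrist")["T"])
E
```

```text
time: 2.9
position: [0.545, 0.0, 0.2446]
tool_rot: [0.037, 0.999, 0.0, 0.0]
ft_force: [-0.2, 0.2, -1.0]
grip_width: 0.0871
grip_force: 0.0
[-2.05059661e-01  4.19914946e-01  1.63418728e+00  4.19626924e-05
  1.08740941e+00 -1.70250036e+00] [[-9.973e-01  7.330e-02  1.000e-04]
 [ 7.330e-02  9.973e-01  0.000e+00]
 [-1.000e-04  0.000e+00 -1.000e+00]]
[[ 7.30924641e-02  9.57190211e-01  2.80079261e-01  4.68605070e-01]
 [ 9.97324914e-01 -7.03515777e-02 -1.98411478e-02  5.43347766e-03]
 [ 7.12265414e-04  2.80780263e-01 -9.59771815e-01  3.85113903e-01]
 [ 0.00000000e+00  0.00000000e+00  0.00000000e+00  1.00000000e+00]]
```

View pics/w1.png

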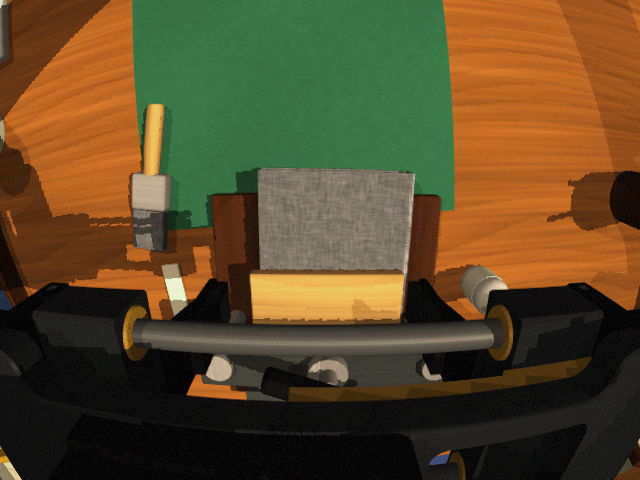

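The picture shows the base's front edge (213,195)–(440,197), the book's near edge (259,170)–(414,174), the brush at (150,180) and the glue at (487,285).

```bash
python3 - <<'E'
from h import *
c=get_calibration("wrist")
W={k:at("wrist",*v,c) for k,v in dict(b1=(213,195,.015),b2=(440,197,.015),k1=(259,169,.04),k2=(414,173,.04),p1=(251,270,.057),p2=(404,275,.057)).items()}
for k in W: print(k,np.round(W[k],4))
for a,b in("b1","b2"),("k1","k2"),("p1","p2"):
  d=W[b]-W[a]; print(a,np.hypot(*d),np.arctan2(d[1],d[0])-np.pi/2,(W[a]+W[b])/2)
E
```

```text
b1 [ 0.5192 -0.1062]
b2 [0.5381 0.1289]
k1 [ 0.4953 -0.051 ]
k2 [0.5088 0.0946]
p1 [ 0.5883 -0.0667]
p2 [0.6045 0.0795]
b1 0.2358876547542006 -0.08013465896594818 [0.5286403  0.01137755]
k1 0.14623953252963676 -0.09265653616045966 [0.50207429 0.02176683]
p1 0.14706840504487523 -0.11014225478535966 [0.59639103 0.00642235]
```

```bash
python3 -m inch '[0.92,0.232,0.3,0,0,0, 0.92,0.232,0.5,0,0,0, 0.92,0.232,1,0,0,0, 0.92,0.232,1,0,0,0, 0.92,0.232,1,0,0,0, 0.92,0.232,1,0,0,0]'
python3 -m inch '[0,0,0.5,0,0,0, 0,0,1,0,0,0, 0,0,1,0,0,0, 0,0,1,0,0,0]'
python3 -m inch '[0,0,0.25,0,0,0, 0,0,0.48,0,0,0, 0,0,0.48,0,0,0, 0,0,0.48,0,0,0, 0,0,0.48,0,0,0]'
```

```text
time: 3.45
position: [0.4753, 0.0232, 0.1658]
tool_rot: [0.036, 0.999, -0.0, 0.002]
ft_force: [-0.2, 0.6, 0.2]
grip_width: 0.0872
grip_force: 0.0
time: 3.78
position: [0.4737, 0.0234, 0.0844]
tool_rot: [0.036, 0.999, 0.0, -0.001]
ft_force: [-0.2, -0.5, 0.9]
grip_width: 0.0873
grip_force: 0.0
time: 4.2
position: [0.475, 0.0233, 0.0491]
tool_rot: [0.035, 0.999, -0.0, 0.003]
ft_force: [0.2, 0.5, 0.3]
grip_width: 0.0875
grip_force: 0.0
```

```bash
python3 -m inch '[-0.03,0,0.02,0,0,0, -0.06,0,0.02,0,0,0, -0.09,0,0.02,0,0,0, -0.12,0,0.02,0,0,0, -0.15,0,0.02,0,0,0, -0.18,0,0.02,0,0,0, -0.21,0,0.02,0,0,0, -0.24,0,0.02,0,0,0, -0.27,0,0.02,0,0,0, -0.30,0,0.02,0,0,0, -0.33,0,0.02,0,0,0, -0.36,0,0.02,0,0,0, -0.39,0,0.02,0,0,0, -0.42,0,0.02,0,0,0, -0.45,0,0.02,0,0,0, -0.48,0,0.02,0,0,0, -0.51,0,0.02,0,0,0]'
python3 - <<'E'
from h import *
o=get_obs();print(o["position"],o["ft_force"],o["moment"])
cv2.imwrite("pics/w2.png",camera("wrist")[:,:,::-1])
cv2.imwrite("pics/s2.png",camera("side")[:,:,::-1][150:350,220:460].repeat(3,0).repeat(3,1))
E
```

```text
time: 5.62
position: [0.5088, 0.0218, 0.0441]
tool_rot: [0.035, 0.999, 0.001, -0.005]
ft_force: [-6.8, 0.5, 4.4]
grip_width: 0.087
grip_force: 3.6
[0.5088074  0.02176649 0.04410918] [-6.75544897  0.51890459  4.37903938] [0.11238679 1.06094093 0.02650317]
```

View pics/s2.png

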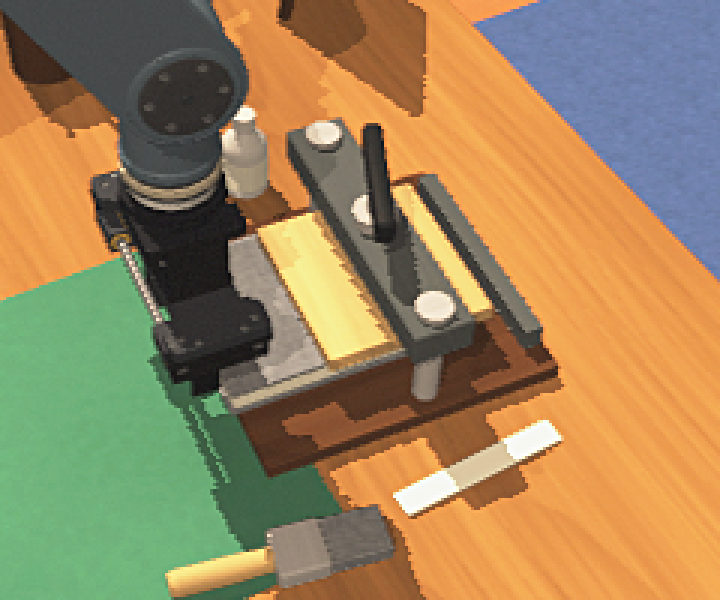

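The side view shows both fingers against the book's near edge, and the book sliding in. Next I'll continue in small steps, raising the tool slightly.

```bash
python3 -m inch '[-0.02,0,-0.02,0,0,0, -0.04,0,-0.02,0,0,0, -0.06,0,-0.02,0,0,0, -0.08,0,-0.02,0,0,0, -0.10,0,-0.02,0,0,0, -0.12,0,-0.02,0,0,0, -0.14,0,-0.02,0,0,0, -0.16,0,-0.02,0,0,0, -0.18,0,-0.02,0,0,0, -0.20,0,-0.02,0,0,0, -0.22,0,-0.02,0,0,0, -0.24,0,-0.02,0,0,0]'
python3 -m inch '[-0.02,0,0,0,0,0, -0.04,0,0,0,0,0, -0.04,0,0,0,0,0]'
```

```text
time: 6.72
position: [0.5329, 0.0195, 0.0462]
tool_rot: [0.035, 0.999, -0.0, 0.0]
ft_force: [-2.9, 0.1, -1.2]
grip_width: 0.0864
grip_force: 1.1
time: 6.97
position: [0.5365, 0.0192, 0.0462]
tool_rot: [0.035, 0.999, -0.0, 0.0]
ft_force: [-1.1, 1.3, -1.8]
grip_width: 0.0867
grip_force: 0.8
```

```bash
for i in 1 2 3; do echo; done; python3 -m inch '[-0.0125,0,0,0,0,0, -0.025,0,0,0,0,0, -0.025,0,0,0,0,0]' | sed -n 2,4p
python3 -m inch '[-0.0125,0,0,0,0,0, -0.025,0,0,0,0,0, -0.025,0,0,0,0,0]'| sed -n 2,4p
```

```text
position: [0.5369, 0.0192, 0.0462]
tool_rot: [0.035, 0.999, 0.0, -0.001]
ft_force: [-5.1, -1.0, 2.4]
position: [0.5369, 0.0192, 0.0462]
tool_rot: [0.035, 0.999, 0.0, -0.003]
ft_force: [-8.3, -0.7, 4.6]
```

```bash
python3 -m inch '[-0.0125,0,0,0,0,0, -0.025,0,0,0,0,0, -0.025,0,0,0,0,0]' | sed -n 2,4p
python3 -m inch '[-0.0125,0,0,0,0,0, -0.025,0,0,0,0,0, -0.025,0,0,0,0,0]'| sed -n 2,4p
python3 -m inch '[-0.0125,0,0,0,0,0, -0.025,0,0,0,0,0, -0.025,0,0,0,0,0]'| sed -n 2,4p
```

```text
position: [0.5371, 0.0193, 0.0463]
tool_rot: [0.035, 0.999, 0.0, -0.005]
ft_force: [-11.3, -1.2, 9.0]
position: [0.5371, 0.0193, 0.0462]
tool_rot: [0.035, 0.999, 0.0, -0.007]
ft_force: [-13.5, -1.5, 11.0]
position: [0.5372, 0.0193, 0.0462]
tool_rot: [0.035, 0.999, 0.001, -0.009]
ft_force: [-16.6, -2.5, 13.7]
```

```bash
python3 -m inch '[0.1,0,0,0,0,0, 0.2,0,0,0,0,0, 0.3,0,0,0,0,0, 0.4,0,0,0,0,0, 0.5,0,0,0,0,0, 0.5,0,0,0,0,0]'
python3 -m inch '[0,0,-0.5,0,0,0, 0,0,-1,0,0,0, 0,0,-1,0,0,0]' |sed -n 2p
python3 -m inch '[-0.3,0,-0.5,0,0,0, -0.3,0,-1,0,0,0, -0.3,0,-1,0,0,0, -0.3,0,-1,0,0,0, -0.3,0,-1,0,0,0]' |sed -n 2p
python3 - <<'E'
from h import *
cv2.imwrite("pics/w3.png",camera("wrist")[:,:,::-1])
r=cut_out("wrist","book");print([(x["conf"],x["bbox"]) for x in r])
E
```

```text
time: 8.72
position: [0.504, 0.0218, 0.046]
tool_rot: [0.035, 0.999, 0.0, -0.001]
ft_force: [-0.2, 0.6, 0.4]
grip_width: 0.0872
grip_force: 0.0
position: [0.5105, 0.0208, 0.1311]
position: [0.5297, 0.0198, 0.206]
[(0.81, [234.9, 239.4, 399.7, 370.6]), (0.56, [225.4, 301.4, 389.8, 368.7])]
```

View pics/w3.png

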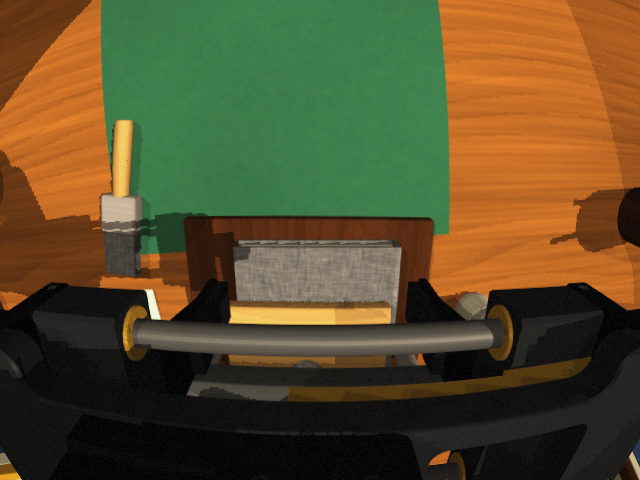

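The book's near edge is now at about (235,247)–(400,248), parallel to the base front at (186,217)–(433,218).

```bash
python3 - <<'E'
from h import *
c=get_calibration("wrist")
W={k:at("wrist",*v,c) for k,v in dict(b1=(186,218,.015),b2=(433,219,.015),k1=(235,247,.04),k2=(400,248,.04),p1=(230,303,.057),p2=(391,307,.057)).items()}
for a,b in("b1","b2"),("k1","k2"),("p1","p2"):
  d=W[b]-W[a]; print(a,np.hypot(*d),np.arctan2(d[1],d[0])-np.pi/2,(W[a]+W[b])/2)
o=get_obs();print(o["position"],o["q"])
E
```

```text
b1 0.23353141928802268 -0.07637201766659762 [0.52504866 0.01223016]
k1 0.14425369653896652 -0.07771645552719764 [0.54641451 0.01880475]
p1 0.14070877253351238 -0.09691836878987847 [0.59322564 0.00925097]
[0.52852091 0.01992997 0.20464193] [-1.73753690e-01  4.54431082e-01  1.71282213e+00  4.07442209e-06
  9.77725767e-01 -1.67384210e+00]
```

```bash
python3 -m inch '[-0.2,0,-0.4,0,0,0.1, -0.87,-0.05,-0.4,0,0,0.7, -0.87,-0.05,-0.4,0,0,0.7, -0.87,-0.05,-0.4,0,0,0.7, -0.87,-0.05,-0.4,0,0,0.7, -0.87,-0.05,-0.4,0,0,0.7, -0.87,-0.05,-0.4,0,0,0.7, -0.87,-0.05,-0.4,0,0,0.7, -0.87,-0.05,-0.4,0,0,0.7, -0.87,-0.05,-0.4,0,0,0.7, -0.87,-0.05,-0.4,0,0,0.7, -0.87,-0.05,-0.4,0,0,0.7]' |sed -n 2,3p
python3 -m inch '[0,0,0,0,0,0.522, 0,0,0,0,0,0.522, 0,0,0,0,0,0.522, 0,0,0,0,0,0.522, 0,0,0,0,0,0.522, 0,0,0,0,0,0.522, 0,0,0,0,0,0.522, 0,0,0,0,0,0.522, 0,0,0,0,0,0.522]' |sed -n 1,3p
python3 - <<'E'
from h import *
cv2.imwrite("pics/w4.png",camera("wrist")[:,:,::-1])
c=get_calibration("wrist")
from scipy.spatial.transform import Rotation as R
o=get_obs();M=R.from_quat(o["tool_rot"]).as_matrix();print(o["position"],o["q"],"yaw",np.degrees(np.arctan2(M[1,0],M[0,0])))
for t in("handle","platen"):
  for r in cut_out("wrist",t)[:2]:
    print(t,r["conf"],r["bbox"])
    v,u=np.nonzero(r["region"]);z=.162 if t=="handle" else .057
    p=np.array([at("wrist",a,b,z,c) for a,b in zip(u,v)]);print(p.mean(0),cv2.minAreaRect(p.astype(np.float32)*1000))
E
```

```text
position: [0.5985, 0.0109, 0.237]
tool_rot: [0.551, 0.834, -0.0, -0.001]
time: 11.23
position: [0.5989, 0.0108, 0.2378]
tool_rot: [0.838, 0.546, -0.0, -0.0]
[0.59892687 0.01082836 0.23791612] [-1.68306489e-01  5.00010087e-01  1.50675458e+00  1.32278051e-05
  1.13530513e+00  2.48459907e-01] yaw 66.12072599263466
handle 0.98 [398.8, 145.3, 441.8, 304.2]
[0.66971287 0.01242655] ((665.3041381835938, 5.470134735107422), (102.22654724121094, 23.45576286315918), 66.05419921875)
platen 0.71 [289.6, 104.3, 478.2, 297.7]
[0.65612752 0.00435903] ((667.3838500976562, 0.6360626220703125), (150.51100158691406, 140.30177307128906), 85.64717102050781)
```

View pics/w4.png

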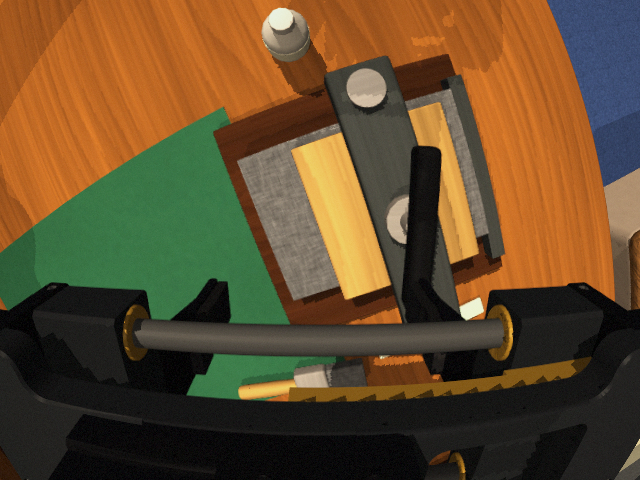

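The book's far end meets the stop bar along (460,95)–(490,250), and the handle bar runs (425,150)–(418,300), aligned with the tool.

```bash
python3 -m inch '[0.24,0.818,0,0,0,0, 0.24,0.818,0,0,0,0, 0.24,0.818,0.2,0,0,0, 0.24,0.818,0.5,0,0,0, 0.24,0.818,0.8,0,0,0, 0.24,0.818,1,0,0,0, 0.24,0.818,1,0,0,0, 0.24,0.818,1,0,0,0]'
python3 -m inch '[0,0,0.05,0,0,0, 0,0,0.05,0,0,0, 0,0,0.05,0,0,0]'
python3 - <<'E'
from h import *
cv2.imwrite("pics/w5.png",camera("wrist")[:,:,::-1])
E
```

```text
time: 12.05
position: [0.6661, 0.0018, 0.1572]
tool_rot: [0.839, 0.545, -0.001, -0.001]
ft_force: [0.1, -0.8, 0.5]
grip_width: 0.087
grip_force: 0.0
time: 12.3
position: [0.6674, 0.0016, 0.1554]
tool_rot: [0.839, 0.545, 0.001, 0.001]
ft_force: [1.0, -0.6, 0.3]
grip_width: 0.0871
grip_force: 0.0
```

View pics/w5.png

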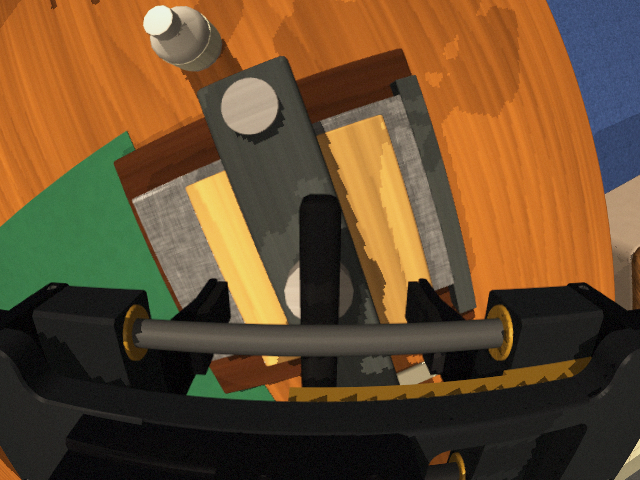

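The handle bar (x≈320) is centred between the fingers, with the drum at (320,292). I'll close on it.

```bash
python3 -m inch '[0,0,0.01,0,0,0, 0,0,0.01,0,0,0, 0,0,0.01,0,0,0, 0,0,0.01,0,0,0, 0,0,0.01,0,0,0, 0,0,0.01,0,0,0, 0,0,0.01,0,0,0, 0,0,0.01,0,0,0]' 8 50
python3 -c "
from rig import *;o=get_obs();print(o['moment'],o['q'])"
```

```text
time: 13.02
position: [0.6667, 0.0017, 0.1533]
tool_rot: [0.839, 0.544, -0.0, -0.0]
ft_force: [0.5, 0.9, 0.0]
grip_width: 0.0418
grip_force: 0.0
[ 0.02953563  0.0446952  -0.06271627] [-1.64753316e-01  6.86472879e-01  1.39937633e+00 -4.18722403e-06
  1.05577457e+00  2.54681092e-01]
```

```bash
python3 -m inch '[0,0,0,0,0,0, 0,0,0,0,0,0, 0,0,0,0,0,0, 0,0,0,0,0,0, 0,0,0,0,0,0, 0,0,0,0,0,0, 0,0,0,0,0,0, 0,0,0,0,0,0]' 
python3 -c "
from rig import *;o=get_obs();print(o['moment'],o['q'])"
```

```text
time: 13.68
position: [0.6677, 0.0012, 0.1534]
tool_rot: [0.839, 0.544, 0.001, 0.001]
ft_force: [5.0, -1.7, -3.0]
grip_width: 0.0156
grip_force: 50.0
[-0.29121021 -0.72445101  0.01815946] [-1.65029601e-01  6.86770248e-01  1.39830384e+00 -3.30022961e-04
  1.05408553e+00  2.54651396e-01]
```

```bash
cat > m.py <<'E'
from h import *
from scipy.spatial.transform import Rotation as R
o=get_obs();M=R.from_quat(o["tool_rot"]).as_matrix()
print("t%.2f yaw %.3f q6 %.3f v6 %.2f"%(o["time"],np.arctan2(M[1,0],M[0,0]),o["q"][5],o["joint_velocities"][5]),"mz %.3f tq6 %.3f"%(o["moment"][2],o["joint_torque"][5]),"F",np.round(o["ft_force"],1),"p",np.round(o["position"],4))
E
python3 -m inch '[0,0.02,0,0,0,0.03, 0,0.02,0,0,0,0.06, 0,0.02,0,0,0,0.09, 0,0.02,0,0,0,0.12]' >/dev/null; python3 m.py
python3 -m inch '[0,0,0,0,0,0.03, 0,0,0,0,0,0.06, 0,0,0,0,0,0.09, 0,0,0,0,0,0.12]' |tail -2; python3 m.py
```

```text
t14.02 yaw 0.961 q6 0.445 v6 0.56 mz 0.040 tq6 -0.332 F [ 3.1 -1.4 -2.6] p [0.6681 0.0011 0.1534]
grip_width: 0.0152
grip_force: 50.1
t14.35 yaw 0.773 q6 0.633 v6 0.56 mz 0.274 tq6 -0.120 F [ 3.  -1.3 -2.7] p [0.6683 0.0009 0.1534]
```

```bash
for i in 1; do :; done
python3 -m inch '[0,0,0,0,0,0.03, 0,0,0,0,0,0.06, 0,0,0,0,0,0.09]' >/dev/null; python3 m.py
python3 -m inch '[0,0,0,0,0,0.03, 0,0,0,0,0,0.06]' >/dev/null; python3 m.py
python3 -m inch '[0,0,0,0,0,0.03, 0,0,0,0,0,0.06]' >/dev/null; python3 m.py
```

```text
t14.60 yaw 0.632 q6 0.774 v6 0.56 mz 0.224 tq6 -0.120 F [ 3.7 -2.3 -1.9] p [0.6684 0.0007 0.1534]
t14.77 yaw 0.538 q6 0.868 v6 0.56 mz 0.228 tq6 -0.120 F [ 3.4 -2.4 -3.3] p [6.685e-01 6.000e-04 1.534e-01]
t14.93 yaw 0.444 q6 0.962 v6 0.56 mz 0.274 tq6 -0.088 F [ 3.7 -1.9 -2.3] p [6.685e-01 5.000e-04 1.534e-01]
```

```bash

python3 -m inch '[0,0,0,0,0,0.03, 0,0,0,0,0,0.06]' >/dev/null; python3 m.py
python3 -m inch '[0,0,0,0,0,0.03, 0,0,0,0,0,0.06]' >/dev/null; python3 m.py
python3 -m inch '[0,0,0,0,0,0.03]' >/dev/null; python3 m.py
```

```text
t15.10 yaw 0.349 q6 1.056 v6 0.56 mz 0.336 tq6 -0.051 F [ 3.8 -2.2 -2.5] p [6.686e-01 4.000e-04 1.534e-01]
t15.27 yaw 0.255 q6 1.151 v6 0.56 mz 0.309 tq6 -0.013 F [ 3.8 -3.5 -3.2] p [6.686e-01 2.000e-04 1.534e-01]
t15.35 yaw 0.208 q6 1.198 v6 0.56 mz 0.434 tq6 0.006 F [ 3.6 -2.9 -2.4] p [6.686e-01 1.000e-04 1.534e-01]
```

```bash

python3 -m inch '[0,0,0,0,0,0.03, 0,0,0,0,0,0.06]' >/dev/null; python3 m.py
python3 -m inch '[0,0,0,0,0,0.03]' >/dev/null; python3 m.py
python3 -m inch '[0,0,0,0,0,0.03]' >/dev/null; python3 m.py
python3 -m inch '[0,0,0,0,0,0.03]' >/dev/null; python3 m.py
```

```text
t15.52 yaw 0.114 q6 1.292 v6 0.56 mz 0.436 tq6 0.043 F [ 4.3 -3.6 -3.4] p [0.6687 0.     0.1534]
t15.60 yaw 0.067 q6 1.339 v6 0.56 mz 0.366 tq6 0.062 F [ 3.8 -3.4 -3. ] p [ 6.687e-01 -1.000e-04  1.534e-01]
t15.68 yaw 0.020 q6 1.386 v6 0.56 mz 0.467 tq6 0.081 F [ 4.5 -3.8 -2.7] p [ 6.687e-01 -1.000e-04  1.534e-01]
t15.77 yaw -0.027 q6 1.433 v6 0.56 mz 0.518 tq6 0.100 F [ 3.  -4.  -2.2] p [ 6.687e-01 -2.000e-04  1.534e-01]
```

```bash

python3 -m inch '[0,0,0,0,0,0.03]' >/dev/null; python3 m.py
python3 -m inch '[0,0,0,0,0,0.03]' >/dev/null; python3 m.py
```

```text
t15.85 yaw -0.074 q6 1.480 v6 0.56 mz 0.480 tq6 0.117 F [ 3.9 -4.7 -2.6] p [ 6.687e-01 -2.000e-04  1.534e-01]
t15.93 yaw -0.121 q6 1.527 v6 0.56 mz 0.479 tq6 0.120 F [ 3.  -4.  -1.7] p [ 6.686e-01 -3.000e-04  1.534e-01]
```

```bash

python3 -m inch '[0,0,0,0,0,0.03]' >/dev/null; python3 m.py
python3 -m inch '[0,0,0,0,0,0, 0,0,0,0,0,0, 0,0,0,0,0,0, 0,0,0,0,0,0]' >/dev/null; python3 m.py
```

```text
t16.02 yaw -0.168 q6 1.574 v6 0.56 mz 0.505 tq6 0.121 F [ 2.8 -4.9 -3.5] p [ 6.687e-01 -4.000e-04  1.534e-01]
t16.35 yaw -0.167 q6 1.572 v6 -0.00 mz 0.283 tq6 0.307 F [ 3.5 -3.7 -2.5] p [ 6.686e-01 -4.000e-04  1.534e-01]
```

Torque is flat at 0.48 N·m, so the limiter is slipping. I'll let go and rise.

```bash

python3 -m inch '[0,0,0,0,0,0, 0,0,0,0,0,0, 0,0,0,0,0,0, 0,0,0,0,0,0, 0,0,0,0,0,0, 0,0,0,0,0,0, 0,0,0,0,0,0, 0,0,0,0,0,0, 0,0,0,0,0,0, 0,0,0,0,0,0, 0,0,0,0,0,0, 0,0,0,0,0,0]' 60 | tail -2; python3 m.py
python3 -m inch '[0,0,-0.3,0,0,0, 0,0,-0.6,0,0,0, 0,0,-1,0,0,0, 0,0,-1,0,0,0, 0,0,-1,0,0,0, 0,0,-1,0,0,0]'
python3 - <<'E'
from h import *
cv2.imwrite("pics/w6.png",camera("wrist")[:,:,::-1])
E
```

```text
grip_width: 0.0598
grip_force: 0.0
t17.35 yaw -0.168 q6 1.574 v6 0.00 mz 0.021 tq6 -0.000 F [0.3 0.8 0.3] p [0.6681 0.001  0.1533]
time: 17.85
position: [0.6676, 0.0011, 0.2331]
tool_rot: [0.996, -0.084, -0.0, -0.0]
ft_force: [-0.5, -0.0, -1.2]
grip_width: 0.0598
grip_force: 0.0
```

View pics/w6.png

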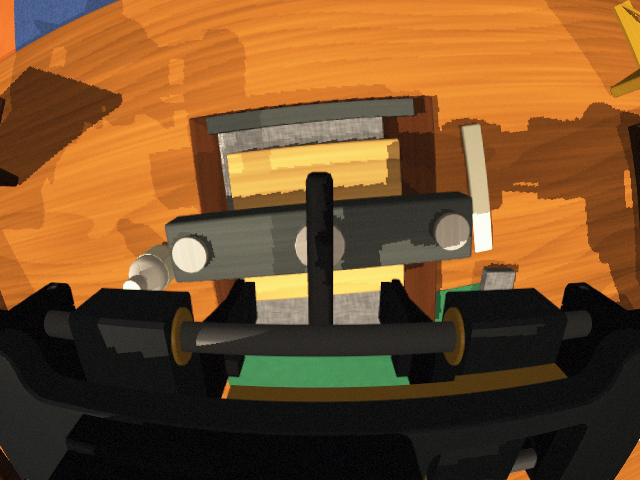

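The picture shows the book flush along the stop bar (215,130)–(385,117). The handle has been left turned, the gripper is clear, and the bottle and tools are still in place.

```bash
python3 -c "
from rig import *
print(hand_in())"
```

```text
the job is handed in; nothing more can be done
None
```

I pushed the book home and square against the stop bar, tightened the press until the limiter slipped (torque flat at about 0.48 N m), released the handle and handed the job in; no verdict came back.

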